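# Tip the cap tote so the caps gather in its low corner

## Robot

A 6-joint arm with a two-finger parallel gripper is mounted at the origin on the work surface. World frame = base frame: x ahead of the robot, y to its left, z up, the work surface at z = 0. Lengths are in m, angles in rad, forces in N, time in s.
With the tool pointing down it reaches from about 0.35 to 0.85 m from the base axis. Payload 8.1 kg.
Tool frame: the origin (TCP) lies between the finger pads; the fingertips stand 11 mm ahead of it and the grasp point (between the pads) lies 8 mm behind it; y points along the fingers, x is the direction in which the jaws open and shut, and the axes are right-handed (so a half turn about y gives the same grasp; the last joint's range is limited). The gripper opens to 93 mm and grips with 3 to 60 N. Pads are 15 mm wide; open, the fingers measure 128 mm over their backs; the gripper's body (75 mm by 188 mm) begins 65 mm behind the grasp point.
Start: joints at [-1.395, 0.13, 1.488, -0, 1.523, -0.085], TCP at [0.155, -0.58, 0.2] pointing down, gripper open.
Joint ranges: [-2.96, 2.96], [-0.89, 2.26], [0.02, 2.5], [-1.34, 4.48], [0, 2.73], [-2.66, 2.66]. Speed limits (rad/s): [2.39, 2.39, 2.79, 3.14, 3.14, 3.14].

## Interface

Orientations are given as a rotation vector (axis times angle).
In Python, from plant import readout, optics, robot gives the robot as it stands.
- The arm moves only by the shell command python3 -m creep 'ROWS' [FORCE]. ROWS is JSON, a list that holds one entry, the list of rows, each a list of 7 numbers: the closure, from 0 (fully open) to 1 (shut), then the shift along the tool's x, y, z in cm, then the turn, a rotation vector about the tool's x, y, z in degrees. In form: [[[grip, x, y, z, wx, wy, wz], ...]]. A call has exactly 8 rows; each row shifts and turns the pose as measured when the row begins, along the tool's axes as they then stand; what a row does not reach is not made up. A row lasts 1/10 s, in which the tool goes at most 50 mm and 8.59 degrees, less where a joint would pass 70% of its speed; a pose out of reach is approached as far as the arm can. A call is refused whole if a number of a shift passes 5 or a number of a turn 8.59, either way. A call with a gripper value outside its range is refused whole. The fingers move at their own pace and stop on an object; FORCE is the grip in N (left out, the last holds). Time passes only in rows, so rows that do not move let the fingers close, or fill a call up. It gives the time, the measured TCP pose, the force and the opening at its end, in the units of the state.
- readout.read_state(): the state, without advancing time (a new reading comes with each control period).
- optics.read_camera(name): name is "scene" or "top"; returns a dict with "frame" (480x640x3 uint8, red, green, blue), "depth" (480x640 float32, m along the optical axis (not along the pixel's ray), 0 where there is no reading), "intrinsics" (3x3 intrinsics, pixels), "dist_coeffs" ([k1, k2, p1, p2, k3] as OpenCV has them; the pictures are not rectified), "R" (3x3) and "t" (3): a world point X has camera coordinates R X + t. Camera axes: x right, y down, z forward; pixel columns grow to the right and rows downward; lengths in m; the calibration is good to about 2 mm. A picture is of the moment at which its call begins.
- robot.close_job(): hands the job in, once; it reports no verdict.
The state is a dict: "t": time; "q": joint angles; "dq": joint speeds; "joint_torque": joint torques, N m; "tool_pos": TCP position; "orientation": TCP orientation; "force": force on the tool from outside, world axes, zero at the start; "wrist_torque": the same for the moment, N m; "opening": finger opening in m.
Only numpy, scipy, OpenCV 4.12 (cv2) and the standard library are available. Lean on these libraries where they do the work, as an engineer would, in place of code of your own. Each camera call takes 0.05 s, during which the arm holds its last target. There are 200 camera calls.

## Task

Four washed bottle caps lie scattered in the white plastic tote, and I want to take them out by hand from across the bench, over its cut-off low corner. Take the tote by its rim on the side away from that corner, tip it smoothly over the low corner to about 30 degrees, the corner staying down on the bench, so that all four caps slide together into it; do not touch the caps, they are clean. Leave the bottle, the beaker and the mouse where they stand, and finish still holding the tote tilted and steady: do not set it down or let go.

Things in the scene. Friction and masses are not known exactly. Their poses are not given: they have to be found in the camera images.
- tote: White plastic open tote, loose on the bench, 220 x 190 mm (x, y), 60 mm high, upright walls and floor 4 mm thick, 0.42 kg or so. Origin: centre of its underside; x along the long walls, z up out of its mouth. The corner at -x, +y is cut off at 45 degrees, 40 mm off each side, and closed by a straight rimless wall 57 mm long and only 34 mm high: the low corner, always on the side away from the robot.
- corner (a point): The low corner inside the tote, where the caps must gather: middle of the low wall's inner face, on the tote's floor, at (-87, 72, 4) mm in the tote's frame.
- tip_edge (a point): Middle of the low wall's bottom edge on the underside, at (-90, 75, 0) mm in the tote's frame. The tote tips over this straight 57 mm edge, which runs along (1, 1) of its own x, y, towards (-1, +1).
- rim_long (a point): A point on the top of the rim of the long side away from the low corner, at (72, -97, 60) mm in the tote's frame. The rim, thickened to the outside, is 12 mm thick with the wall, 12 mm high, and runs straight along x here; centre line at y = -97 mm. Pinch across it along y; below the rim the wall is 4 mm.
- rim_short (a point): The same on the short side away from the low corner, at (112, -57, 60) mm in the tote's frame: the rim runs along y, pinch across it along x.
- cap0: One of four alike black hard plastic screw caps, a plain upright disc 36 mm across and 20 mm high, 12 g, lying flat on the tote's floor, loose. Origin: centre of its underside. It slides on the bare floor of the tote from 11 to 16 degrees of tilt; down along a wall into the corner it needs up to 26 degrees.
- cap1: A cap like cap0.
- cap2: A cap like cap0.
- cap3: A cap like cap0.
- bottle: Amber glass bottle with a black cap, 72 mm across, 150 mm high, loose on the bench to the robot's right; leave it. Origin: centre of its underside.
- beaker: Empty clear beaker, 70 mm across the mouth, 90 mm high, loose on the bench to the robot's left; leave it. Origin: centre of its underside.
- mouse: White computer mouse, 105 x 58 mm, 27 mm high, loose on the bench to the robot's right; leave it. Origin: centre of its underside.

How it is judged:
On the way, in this order (a step that is already met when the one before it is completed fails the run):
1. the tote is held by the gripper and tips over its low corner, which stays on the bench (contact force between the fingers and tote above 1 N and height (world z) of corner below 0.015 m and angle between tote's own z axis and vertical above 0.12 rad), for 0.1 s.
2. all four caps have slid into the low corner of the held, tilted tote (contact force between the fingers and tote above 1 N and height (world z) of corner below 0.015 m and distance between each of cap0, cap1, cap2, cap3 and corner below 0.11 m and angle between tote's own z axis and vertical above 0.4 rad), for 0.2 s.
At the end, for the whole second after the job is handed in: The gripper still holds the tote (over 1 N on it), tilted 23 to 43 degrees, its low corner still down on the bench (the corner point below 15 mm), leaning on no bystander; each of the four caps has its origin within 110 mm of the corner point; tote and caps are at rest (all of step 2 and angle between tote's own z axis and vertical below 0.75 rad and angular speed of tote below 0.08 rad/s and linear speed of each of tote, cap0, cap1, cap2, cap3 below 0.02 m/s and contact force between tote and bottle below 0.3 N and contact force between tote and beaker below 0.3 N and contact force between tote and mouse below 0.3 N); the arm keeps its last pose, push and grip.
It fails at once if the robot touches a cap (contact force between any of the fingers, the arm and cap0 above 0.2 N or contact force between any of the fingers, the arm and cap1 above 0.2 N or contact force between any of the fingers, the arm and cap2 above 0.2 N or contact force between any of the fingers, the arm and cap3 above 0.2 N).
It fails at once if the tote is tipped over (beyond 55 degrees) or swung faster than 1.5 rad/s (angle between tote's own z axis and vertical above 0.96 rad or angular speed of tote above 1.5 rad/s).
It fails at once if the bottle, the beaker or the mouse is shifted more than 15 mm (distance of any of bottle, beaker, mouse from where it was at the start of the episode above 0.015 m).
It also fails if it takes over 38 s, if anything falls off the work surface, if the arm or the gripper's body presses on something with over 40 N, if the wrist force passes 120 N, or if a joint passes its speed limit or range.

## Working session

There is one attempt and no reset: what is moved stays moved. The work goes in short steps, Python scripts to look and compute and a shell command to move; the robot and the scene stay as the last step left them, time stands still between calls to the robot, and variables do not carry over. Pictures are saved under pics/ and viewed, about 8 in all and at most 12, crops included, and the job is handed in when it is done.

```bash
mkdir -p pics; ls
python3 - <<'E'
from plant import readout, optics
import cv2,numpy as np
print(readout.read_state())
for n in("top","scene"):
    c=optics.read_camera(n); cv2.imwrite(f"pics/{n}0.png",c["frame"][:,:,::-1]); np.savez(f"{n}0.npz",**c)
    print(n,c["intrinsics"],c["dist_coeffs"],c["R"],c["t"])
E
```

```text
pics
{'t': 0.0, 'q': array([-1.39540542e+00,  1.31187768e-01,  1.48928871e+00,  2.13795698e-05,
        1.52295733e+00, -8.53696413e-02]), 'dq': array([ 6.92396591e-04, -1.75918453e-03,  8.92417429e-04, -4.29639995e-04,
       -3.90726051e-05,  4.78917328e-05]), 'joint_torque': array([ 1.21101682e-03, -5.59849370e+01, -4.91754055e+01,  7.68845645e-02,
        3.52872955e-02, -1.22411448e-04]), 'tool_pos': array([ 0.15463224, -0.57911464,  0.19936639]), 'orientation': array([-1.32004066,  1.01591852, -1.01367837]), 'force': array([ 0.13243395, -0.2818042 ,  0.71268101]), 'wrist_torque': array([ 0.00974123,  0.0224726 , -0.02872433]), 'opening': 0.09298557851399371}
top [[609.55299259   0.         319.33357162]
 [  0.         609.55299259 239.81651103]
 [  0.           0.           1.        ]] [0.02203066 0.         0.         0.         0.        ] [[ 0.01222408 -0.99988111  0.00939928]
 [-0.98566149 -0.01363123 -0.1681833 ]
 [ 0.16829143 -0.00720863 -0.98571093]] [-0.01009161  0.52641513  1.44260691]
scene [[436.78935311   0.         318.56769522]
 [  0.         436.78935311 242.43221575]
 [  0.           0.           1.        ]] [0.0165263 0.        0.        0.        0.       ] [[-0.53953219  0.84177335  0.01796226]
 [ 0.51086718  0.34424775 -0.78772344]
 [-0.66926807 -0.41582582 -0.61576712]] [ 0.29766749 -0.20461648  1.38020618]
```

View pics/top0.png

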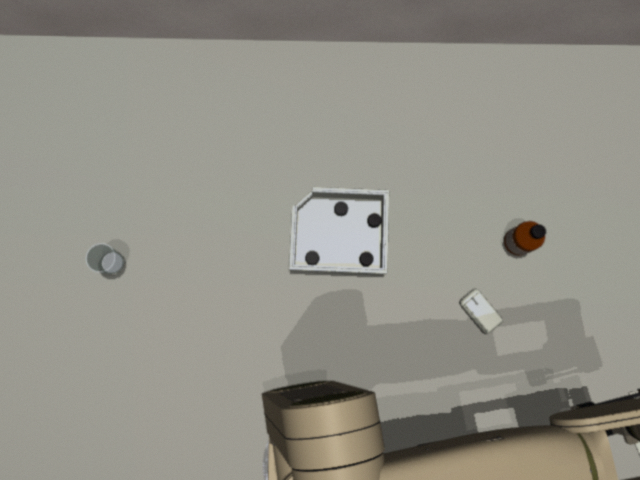

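View pics/scene0.png

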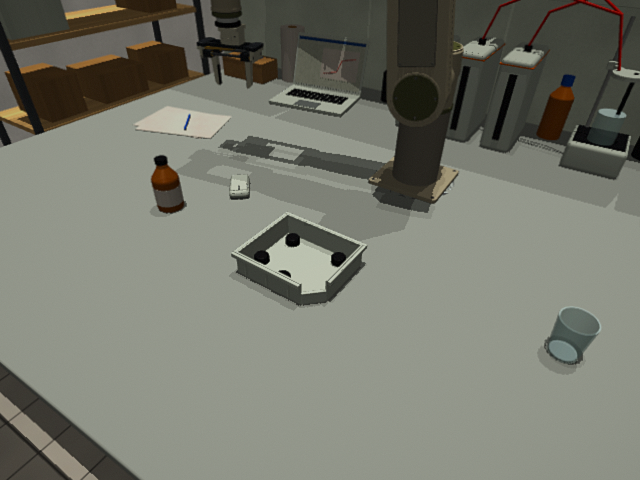

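The top view shows the tote centred near px (340,230). Its low corner is at the upper left (about 303,200), so it is far-left in the world, and tote x points roughly along world -y. The caps are at about (341,209), (374,220), (312,258) and (367,259). The scene view agrees. I'll measure next.

```bash
cat > h.py <<'E'
import numpy as np,cv2
from scipy.spatial.transform import Rotation as Rn
def cloud(c):
    K=c["intrinsics"];d=c["depth"].astype(float);h,w=d.shape
    u,v=np.meshgrid(np.arange(w),np.arange(h))
    p=cv2.undistortPoints(np.stack([u,v],-1).reshape(-1,1,2).astype(float),K,c["dist_coeffs"]).reshape(h,w,2)
    P=np.concatenate([p,np.ones((h,w,1))],-1)*d[...,None]
    X=(P-c["t"])@c["R"]; X[d==0]=np.nan
    return X
E
python3 - <<'E'
from h import *
for n in("top","scene"):
    c=np.load(n+"0.npz"); X=cloud(c); f=c["frame"].astype(int)
    if n=="top": roi=np.s_[175:290,275:405]
    else: roi=np.s_[205:310,225:375]
    x=X[roi].reshape(-1,3); col=f[roi].reshape(-1,3)
    m=(abs(x[:,2]-.06)<.006)
    r=cv2.minAreaRect(x[m,:2].astype(np.float32)); print(n,m.sum(),x[m,2].mean(),r); print(cv2.boxPoints(r))
    fl=abs(x[:,2])<.003; print('bench z',np.nanmedian(x[fl,2]))
    b=((X[...,2]>.018)&(X[...,2]<.030)&(f.max(-1)<60)).astype(np.uint8)
    M=np.zeros_like(b);M[roi]=b[roi]
    k,l,s,ce=cv2.connectedComponentsWithStats(M)
    for i in range(1,k):
        if s[i,4]>20: print('cap',s[i,4],ce[i],np.median(X[l==i],0))
c=np.load("top0.npz");X=cloud(c)
for q in((108,262),(537,231),(480,311)): print(q,X[q[1],q[0]])
R=Rn.from_rotvec([-1.32004066,1.01591852,-1.01367837]).as_matrix();print(R)
E
```

```text
top 1475 0.05949366352467601 ((0.5523554086685181, -0.05121321976184845), (0.2361205816268921, 0.2071373462677002), 88.4327163696289)
[[ 0.44559643 -0.16639665]
 [ 0.6526563  -0.17206204]
 [ 0.65911436  0.06397021]
 [ 0.4520545   0.0696356 ]]
bench z 0.000303059571629493
cap 103 [340.61165049 208.49514563] [ 0.609973   -0.05633411  0.02284238]
cap 121 [374.26446281 220.07438017] [ 0.58249779 -0.13905614  0.02322596]
cap 105 [311.71428571 257.98095238] [0.48454867 0.014232   0.02373664]
cap 113 [365.69026549 258.61946903] [ 0.48436971 -0.11853111  0.0237668 ]
scene 1472 0.059019935406230906 ((0.5537700057029724, -0.050809361040592194), (0.23922055959701538, 0.2085767537355423), 88.47096252441406)
[[ 0.44632715 -0.16759427]
 [ 0.6548296  -0.17315984]
 [ 0.66121286  0.06597555]
 [ 0.4527104   0.07154112]]
bench z 5.007167945532338e-05
cap 259 [265.17374517 247.6988417 ] [ 0.57753929 -0.15444719  0.02357913]
cap 110 [292.30909091 237.5       ] [ 0.49148874 -0.1163597   0.02332183]
cap 120 [338.33333333 256.85833333] [0.49220572 0.01681174 0.0238293 ]
cap 131 [342.         276.45801527] [0.54702936 0.05912229 0.02402644]
cap 34 [285.44117647 272.82352941] [ 0.60727752 -0.05289055  0.02375934]
(108, 262) [0.46984865 0.51771176 0.00868844]
(537, 231) [ 0.5355589  -0.4964181   0.15055439]
(480, 311) [ 0.35987821 -0.39430534  0.02853056]
[[ 2.57814184e-01 -3.00237855e-04  9.66194471e-01]
 [-9.66192780e-01  1.81662418e-03  2.57814298e-01]
 [-1.83261785e-03 -9.99998305e-01  1.78263832e-04]]
```

```bash
cat > st.py <<'E'
import sys
from h import *
from plant import readout
s=readout.read_state();R=Rn.from_rotvec(s["orientation"]).as_matrix()
g=np.array([float(a) for a in sys.argv[1:4]])
y=np.array([0,0,-1.]);x=np.array([-.0274,-.9996,0]);Rt=np.stack([x,y,np.cross(x,y)],1)
print("t",s["t"],"pos",s["tool_pos"].round(4),"q",s["q"].round(2),"F",s["force"].round(1),"op",round(s["opening"],4))
print("to go cm (tool)",(R.T@(g-s["tool_pos"])*100).round(2),"turn deg",np.degrees(Rn.from_matrix(R.T@Rt).as_rotvec()).round(2))
E
python3 -m creep '[[[0.65,-2.75,0,3.86,0,0,0],[0.65,-2.75,0,3.86,0,0,0],[0.65,-2.75,0,3.86,0,0,0],[0.65,-2.75,0,3.86,0,0,0],[0.65,-2.75,0,3.86,0,0,0],[0.65,-2.75,0,3.86,0,0,0],[0.65,-2.75,0,3.86,0,0,0],[0.65,-2.75,0,3.86,0,0,0]]]' 20; python3 st.py .5 -.1616 .2
```

```text
t: 0.9
tool_pos: [0.3991, -0.2791, 0.195]
orientation: [-1.314, 1.029, -1.016]
force: [1.4, -0.4, -0.0]
opening: 0.0348
t 0.9 pos [ 0.3991 -0.2791  0.195 ] q [-0.72 -0.17  1.79  0.    1.52  0.6 ] F [ 1.4 -0.4 -0. ] op 0.0348
to go cm (tool) [-8.9  -0.45 12.68] turn deg [ 0.18 15.89 -0.43]
```

```bash
python3 -m creep '[[[0.65,-2.2,-0.1,3.1,0,0,0],[0.65,-2.2,-0.1,3.1,0,0,0],[0.65,-2.2,-0.1,3.1,0,0,0],[0.65,-2.2,-0.1,3.1,0,0,0],[0.65,0,0,0,0,5.3,0],[0.65,0,0,0,0,5.3,0],[0.65,0,0,0,0,5.3,0],[0.65,0,0,0,0,0,0]]]'; python3 st.py .5 -.1616 .1
```

```text
t: 1.7
tool_pos: [0.5024, -0.1489, 0.1961]
orientation: [-1.194, 1.24, -1.217]
force: [0.4, 0.1, -0.6]
opening: 0.0326
t 1.7 pos [ 0.5024 -0.1489  0.1961] q [-0.39 -0.06  1.69  0.01  1.52  1.21] F [ 0.4  0.1 -0.6] op 0.0326
to go cm (tool) [ 1.38  9.6  -0.12] turn deg [ 0.49  0.04 -0.62]
```

```bash
python3 -m creep '[[[0.65,0.35,2.4,0,0,0,0],[0.65,0.35,2.4,0,0,0,0],[0.65,0.35,2.4,0,0,0,0],[0.65,0.3,2.2,0,0,0,0],[0.65,0,0,0,0.5,0,-0.6],[0.65,0,0,0,0,0,0],[0.65,0,0,0,0,0,0],[0.65,0,0,0,0,0,0]]]'; python3 st.py .5 -.1616 .046
python3 - <<'E'
from h import *
from plant import optics
a=optics.read_camera("scene")["frame"][130:330,180:400]
b=optics.read_camera("top")["frame"][150:320,260:430]
cv2.imwrite("pics/g1.png",np.hstack([cv2.resize(a[:,:,::-1],(440,400)),cv2.resize(b[:,:,::-1],(340,400))]))
E
```

```text
t: 2.5
tool_pos: [0.5017, -0.1624, 0.1014]
orientation: [-1.203, 1.213, -1.219]
force: [0.5, 0.1, -0.4]
opening: 0.0325
t 2.5 pos [ 0.5017 -0.1624  0.1014] q [-0.41  0.    1.81  0.    1.33  1.17] F [ 0.5  0.1 -0.4] op 0.0325
to go cm (tool) [-0.08  5.54 -0.19] turn deg [-0.19  1.01  0.07]
```

View pics/g1.png

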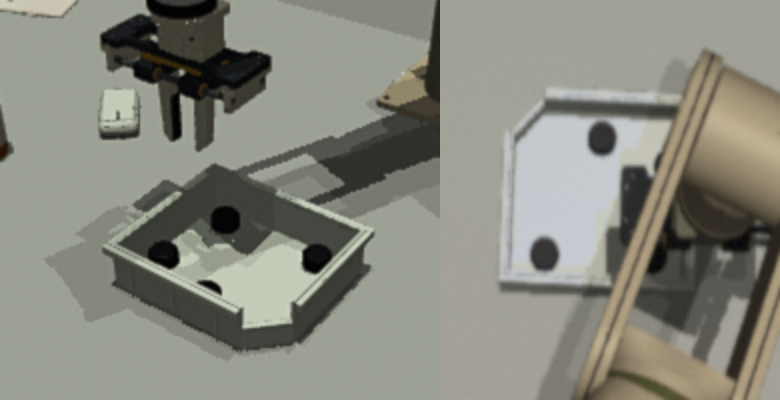

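The fingers, at (190,120) in the left crop, hang above the short rim with one on each side of it, clear of the caps. I'll descend and check.

```bash
python3 -m creep '[[[0.65,0,1.3,0,0,0.5,0],[0.65,0,1.3,0,0,0.5,0],[0.65,0,1.3,0,0,0,0],[0.65,0,1.0,0,0,0,0],[0.65,0,0.6,0,0,0,0],[0.65,0,0,0,0,0,0],[0.65,0,0,0,0,0,0],[0.65,0,0,0,0,0,0]]]'; python3 st.py .5 -.1616 .046
```

```text
t: 3.4
tool_pos: [0.5017, -0.1622, 0.041]
orientation: [-1.194, 1.228, -1.232]
force: [0.4, -0.5, 0.1]
opening: 0.0322
t 3.4 pos [ 0.5017 -0.1622  0.041 ] q [-0.41  0.07  1.85  0.    1.21  1.19] F [ 0.4 -0.5  0.1] op 0.0322
to go cm (tool) [-0.06 -0.5  -0.17] turn deg [-0.16 -0.07  0.05]
```

```bash
python3 -m creep '[[[0.65,0,-0.4,0,0,0,0],[0.65,0,0,0,0,0,0],[1,0,0,0,0,0,0],[1,0,0,0,0,0,0],[1,0,0,0,0,0,0],[1,0,0,0,0,0,0],[1,0,0,0,0,0,0],[1,0,0,0,0,0,0]]]' 45; python3 st.py .5 -.1616 .046
```

```text
t: 4.2
tool_pos: [0.5034, -0.163, 0.0477]
orientation: [-1.193, 1.224, -1.235]
force: [0.1, -0.4, -0.1]
opening: 0.0003
t 4.2 pos [ 0.5034 -0.163   0.0477] q [-0.41  0.06  1.85  0.    1.22  1.19] F [ 0.1 -0.4 -0.1] op 0.0003
to go cm (tool) [-0.13  0.16 -0.34] turn deg [-0.37 -0.06  0.14]
```

The fingers closed on nothing, so I'll look.

Run:
```python
from h import *
from plant import optics
C=optics.read_camera("scene");np.savez("s2.npz",**C)
a=C["frame"][170:310,200:380]
cv2.imwrite("pics/g2.png",cv2.resize(a[:,:,::-1],(720,560),interpolation=cv2.INTER_CUBIC))
X=cloud(C)[205:310,225:375].reshape(-1,3);m=abs(X[:,2]-.06)<.006
r=cv2.minAreaRect(X[m,:2].astype(np.float32));print(r)
c=C
p=[[.5034,-.163,.0477],[.5034,-.163,.06],[.5,-.1616,.06]]
print(cv2.projectPoints(np.array(p),cv2.Rodrigues(c["R"])[0],c["t"],c["intrinsics"],c["dist_coeffs"])[0].reshape(-1,2))
```

```text
((0.5538064241409302, -0.05091378837823868), (0.2378612756729126, 0.20880407094955444), 87.88191986083984)
[[274.02607327 225.81967486]
 [273.80119625 221.76147877]
 [275.09551938 221.28454348]]
```

View pics/g2.png

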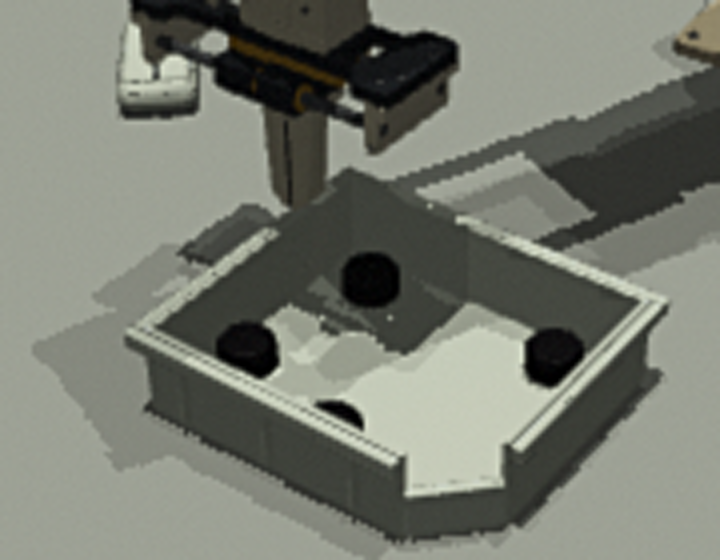

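The fingertips end right at the rim's line, near px (273,221). They're either resting on the rim or just outside it, so I'll use depth to tell which.

```bash
python3 - <<'E'
from h import *
from plant import optics,readout
c=np.load("s2.npz");X=cloud(c);f=c["frame"]
for v in range(206,228,2): print(v,[(*X[v,u].round(3),*f[v,u][:1]) for u in (270,273,277,281)])
C=optics.read_camera("top");np.savez("t2.npz",**C)
X=cloud(C)[150:320,260:430];x=X.reshape(-1,3)
m=(x[:,2]>.03)&(x[:,2]<.075)&(x[:,1]<-.13)
print(len(x[m]))
E
python3 st.py .5 -.1616 .046
```

```text
206 [(np.float64(0.514), np.float64(-0.163), np.float64(0.112), np.uint8(66)), (np.float64(0.511), np.float64(-0.156), np.float64(0.113), np.uint8(67)), (np.float64(0.509), np.float64(-0.146), np.float64(0.115), np.uint8(65)), (np.float64(0.498), np.float64(-0.142), np.float64(0.111), np.uint8(86))]
208 [(np.float64(0.51), np.float64(-0.167), np.float64(0.102), np.uint8(65)), (np.float64(0.514), np.float64(-0.155), np.float64(0.109), np.uint8(66)), (np.float64(0.511), np.float64(-0.145), np.float64(0.111), np.uint8(63)), (np.float64(0.497), np.float64(-0.144), np.float64(0.104), np.uint8(87))]
210 [(np.float64(0.512), np.float64(-0.166), np.float64(0.098), np.uint8(65)), (np.float64(0.51), np.float64(-0.158), np.float64(0.1), np.uint8(64)), (np.float64(0.51), np.float64(-0.146), np.float64(0.105), np.uint8(64)), (np.float64(0.496), np.float64(-0.145), np.float64(0.098), np.uint8(84))]
212 [(np.float64(0.51), np.float64(-0.168), np.float64(0.091), np.uint8(66)), (np.float64(0.512), np.float64(-0.157), np.float64(0.096), np.uint8(64)), (np.float64(0.511), np.float64(-0.145), np.float64
[... 1661 characters left out ...]
nt8(66)), (np.float64(0.512), np.float64(-0.159), np.float64(0.06), np.uint8(63)), (np.float64(0.5), np.float64(-0.156), np.float64(0.054), np.uint8(58)), (np.float64(0.483), np.float64(-0.157), np.float64(0.044), np.uint8(59))]
226 [(np.float64(0.523), np.float64(-0.159), np.float64(0.061), np.uint8(61)), (np.float64(0.518), np.float64(-0.154), np.float64(0.059), np.uint8(58)), (np.float64(0.499), np.float64(-0.157), np.float64(0.047), np.uint8(57)), (np.float64(0.484), np.float64(-0.157), np.float64(0.038), np.uint8(59))]
204
t 4.3 pos [ 0.5034 -0.163   0.0476] q [-0.41  0.06  1.85  0.    1.22  1.19] F [0.2 0.3 0.9] op 0.0007
to go cm (tool) [-0.13  0.16 -0.34] turn deg [-0.37 -0.07  0.13]
```

Run:
```python
from h import *
X=cloud(np.load("scene0.npz"))
def lo(X,c,r=.09):
    m=(abs(X[...,0]-c[0])<r)&(abs(X[...,1]-c[1])<r)&(X[...,2]>.065)
    z=np.sort(X[m][:,2]); print(m.sum(),z[:8].round(3)); k=m&(X[...,2]<z[0]+.03); print(X[k][:12].round(3), X[k].min(0),X[k].max(0), np.argwhere(k)[-4:])
lo(X,(.155,-.579))
lo(cloud(np.load("s2.npz")),(.5034,-.163),.05)
```

```text
2488 [0.217 0.217 0.217 0.218 0.218 0.219 0.221 0.221]
[[ 0.163 -0.623  0.246]
 [ 0.175 -0.633  0.245]
 [ 0.173 -0.63   0.245]
 [ 0.175 -0.624  0.246]
 [ 0.175 -0.62   0.247]
 [ 0.172 -0.619  0.246]
 [ 0.16  -0.627  0.242]
 [ 0.157 -0.625  0.242]
 [ 0.175 -0.634  0.241]
 [ 0.178 -0.626  0.243]
 [ 0.175 -0.625  0.243]
 [ 0.17  -0.621  0.242]] [ 0.12853379 -0.63549987  0.2169297 ] [ 0.17935158 -0.51281002  0.246819  ] [[ 87 249]
 [ 87 250]
 [ 88 247]
 [ 88 248]]
5742 [0.067 0.068 0.068 0.068 0.069 0.07  0.07  0.071]
[[ 0.511 -0.176  0.097]
 [ 0.511 -0.176  0.094]
 [ 0.511 -0.172  0.096]
 [ 0.513 -0.174  0.093]
 [ 0.51  -0.173  0.092]
 [ 0.511 -0.17   0.094]
 [ 0.512 -0.166  0.095]
 [ 0.512 -0.162  0.097]
 [ 0.502 -0.147  0.097]
 [ 0.496 -0.145  0.094]
 [ 0.513 -0.175  0.09 ]
 [ 0.51  -0.174  0.089]] [ 0.49536301 -0.17605831  0.0672317 ] [ 0.51463517 -0.14330846  0.09696689] [[221 273]
 [221 274]
 [221 275]
 [222 274]]
```

The reported height doesn't match the pictures. Depth shows the tips about 16–18 mm above the reported TCP, both at the start and now, whereas they should be 11 mm below it. So the fingers closed just above the rim. Sideways it agrees within about 1 mm. I'll trust the camera: open, then go down to a reported z of about 0.020, which puts the tips at about 0.037.

```bash
python3 -m creep '[[[0.6,0,-1.0,0,0,0,0],[0.6,0,-0.5,0,0,0,0],[0.6,0,0,0,0,0,0],[0.6,0,0,0,0,0,0],[0.6,0,0,0,0,0,0],[0.6,0,0.7,0,0,0,0],[0.6,0,0.7,0,0,0,0],[0.6,0,0.5,-0.3,0,0,0]]]' 45; python3 st.py .5 -.163 .02
```

```text
t: 5.1
tool_pos: [0.5012, -0.1632, 0.0445]
orientation: [-1.192, 1.222, -1.236]
force: [-1.0, -0.5, 0.1]
opening: 0.0368
t 5.1 pos [ 0.5012 -0.1632  0.0445] q [-0.41  0.06  1.86  0.    1.21  1.19] F [-1.  -0.5  0.1] op 0.0368
to go cm (tool) [-0.02  2.45 -0.14] turn deg [-0.48 -0.06  0.18]
```

```bash
python3 -m creep '[[[0.6,0,0.5,0,0,0,0],[0.6,0,0.5,0,0,0,0],[0.6,0,0.4,0,0,0,0],[0.6,0,0.4,0,0,0,0],[0.6,0,0.3,0,0,0,0],[0.6,0,0,0,0,0,0],[0.6,0,0,0,0,0,0],[0.6,0,0,0,0,0,0]]]'; python3 st.py .5 -.163 .02;  python3 - <<'E'
from h import *
from plant import optics
C=optics.read_camera("scene")
a=C["frame"][170:310,200:380]
cv2.imwrite("pics/g3.png",cv2.resize(a[:,:,::-1],(720,560),interpolation=cv2.INTER_CUBIC))
E
```

```text
t: 5.9
tool_pos: [0.4995, -0.1625, 0.0194]
orientation: [-1.193, 1.226, -1.234]
force: [-0.6, 0.3, -0.2]
opening: 0.0372
t 5.9 pos [ 0.4995 -0.1625  0.0194] q [-0.41  0.09  1.87  0.    1.17  1.19] F [-0.6  0.3 -0.2] op 0.0372
to go cm (tool) [ 0.04 -0.06  0.06] turn deg [-0.27 -0.07  0.09]
```

View pics/g3.png

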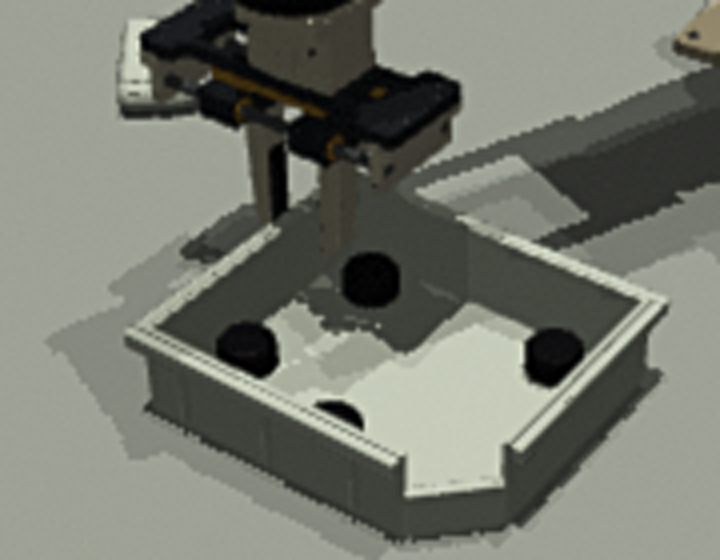

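The inner finger is inside the tote, with its tip at about (335,255) in the crop and clear of the cap at (371,278). The outer finger is behind the rim. Closing.

```bash
python3 -m creep '[[[1,0,0,0,0,0,0],[1,0,0,0,0,0,0],[1,0,0,0,0,0,0],[1,0,0,0,0,0,0],[1,0,0,0,0,0,0],[1,0,0,0,0,0,0],[1,0,0,0,0,0,0],[1,0,0,0,0,0,0]]]' 45; python3 st.py .5 -.163 .02
```

```text
t: 6.75
tool_pos: [0.5, -0.1629, 0.0201]
orientation: [-1.192, 1.225, -1.235]
force: [0.8, -0.8, 0.4]
opening: 0.0118
t 6.75 pos [ 0.5    -0.1629  0.0201] q [-0.41  0.09  1.87  0.    1.17  1.19] F [ 0.8 -0.8  0.4] op 0.0118
to go cm (tool) [ 0.01  0.01 -0.  ] turn deg [-0.35 -0.08  0.12]
```

Held, with an opening of 11.8 mm on the 12 mm rim. Now I'll tip about the edge. That is a constant twist in the tool's axes, starting with about 9 degrees.

```bash
cat > tilt.py <<'E'
from h import *
from plant import readout,optics
s=readout.read_state();R=Rn.from_rotvec(s["orientation"])
x=np.array([-.0274,-.9996,0]);y=np.array([0,0,-1.]);R0=Rn.from_rotvec([-1.192,1.225,-1.235])
p0=np.array([.5,-.1629,.0201]);tip=np.array([.631,.0369,0]);w=np.array([-.6874,.7262,0]);w/=np.linalg.norm(w)
rv=(R*R0.inv()).as_rotvec();a=rv@w
print("t",round(s["t"],2),"tilt",np.degrees(a).round(2),"off-axis deg",np.degrees(rv-a*w).round(2),"F",s["force"].round(1),"T",s["wrist_torque"].round(2),"op",round(s["opening"],4),"q",s["q"].round(2))
pi=tip+Rn.from_rotvec(a*w).apply(p0-tip)
print("pos",s["tool_pos"].round(4),"error from ideal mm: along tip dir, along edge, z",((s["tool_pos"]-pi)@np.array([[.7262,.6874,0],[.6874,-.7262,0],[0,0,1]]).T*1000).round(1))
print("to ideal in tool cm",(R.inv().apply(pi-s["tool_pos"])*100).round(2),"w in tool",R.inv().apply(w).round(3))
E
python3 -m creep '[[[1,0,-0.2,0,-0.4,0,-0.4],[1,-0.02,-0.4,0.02,-0.7,0,-0.7],[1,-0.03,-0.51,0.03,-0.88,0,-0.88],[1,-0.03,-0.51,0.03,-0.88,0,-0.88],[1,-0.03,-0.51,0.03,-0.88,0,-0.88],[1,-0.03,-0.51,0.03,-0.88,0,-0.88],[1,-0.03,-0.51,0.03,-0.88,0,-0.88],[1,-0.02,-0.3,0.02,-0.5,0,-0.5]]]'; python3 tilt.py
python3 - <<'E'
from h import *
from plant import optics
C=optics.read_camera("scene");np.savez("s4.npz",**C)
a=C["frame"][150:310,200:400]
cv2.imwrite("pics/g4.png",cv2.resize(a[:,:,::-1],(700,560),interpolation=cv2.INTER_CUBIC))
E
```

```text
t: 7.55
tool_pos: [0.504, -0.1584, 0.0571]
orientation: [-1.361, 1.256, -1.262]
force: [0.2, -0.4, -2.4]
opening: 0.0118
t 7.55 tilt 9.22 off-axis deg [ 0.    0.   -0.06] F [ 0.2 -0.4 -2.4] T [ 0.14 -0.16  0.01] op 0.0118 q [-0.3   0.14  1.75 -0.14  1.32  1.34]
pos [ 0.504  -0.1584  0.0571] error from ideal mm: along tip dir, along edge, z [-0.2 -0.5  0. ]
to ideal in tool cm [0.02 0.   0.05] w in tool [-0.705 -0.006 -0.709]
```

View pics/g4.png

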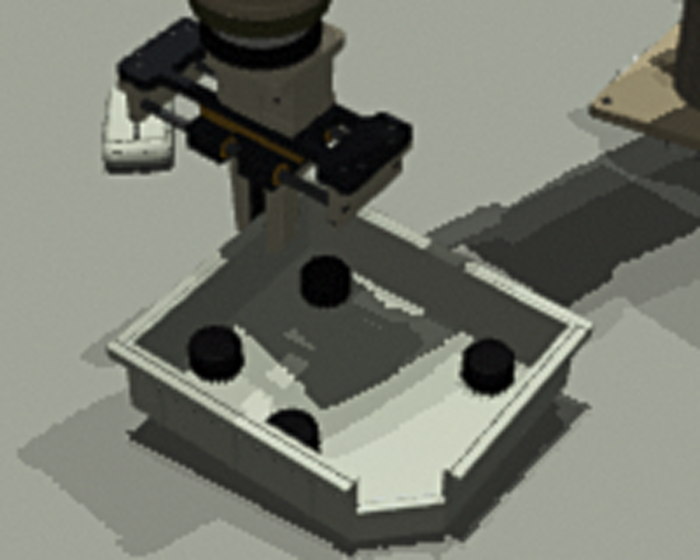

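Tracking is within 0.5 mm. The tote tips over its low edge, at about (400,545) in the crop, and the tool carries 2.4 N, about half the tote's weight, so the corner is down. The caps haven't moved yet. Continuing.

```bash
python3 -m creep '[[[1,0,-0.25,0.02,-0.4,0,-0.4],[1,-0.02,-0.4,0.03,-0.7,0,-0.7],[1,-0.03,-0.51,0.03,-0.88,0,-0.88],[1,-0.03,-0.51,0.03,-0.88,0,-0.88],[1,-0.03,-0.51,0.03,-0.88,0,-0.88],[1,-0.03,-0.51,0.03,-0.88,0,-0.88],[1,-0.03,-0.51,0.03,-0.88,0,-0.88],[1,-0.03,-0.4,0.03,-0.7,0,-0.7]]]'; python3 tilt.py
```

```text
t: 8.4
tool_pos: [0.5127, -0.1495, 0.0937]
orientation: [-1.537, 1.284, -1.284]
force: [0.3, -0.3, -2.3]
opening: 0.0114
t 8.4 tilt 18.71 off-axis deg [ 0.05  0.05 -0.14] F [ 0.3 -0.3 -2.3] T [ 0.3  -0.34 -0.01] op 0.0114 q [-0.19  0.24  1.6  -0.26  1.49  1.46]
pos [ 0.5127 -0.1495  0.0937] error from ideal mm: along tip dir, along edge, z [-0.3 -1.   0.1]
to ideal in tool cm [0.05 0.   0.1 ] w in tool [-0.704 -0.004 -0.71 ]
```

```bash
python3 -m creep '[[[1,0,-0.25,0.04,-0.4,0,-0.4],[1,-0.02,-0.4,0.04,-0.7,0,-0.7],[1,-0.03,-0.51,0.04,-0.88,0,-0.88],[1,-0.03,-0.51,0.04,-0.88,0,-0.88],[1,-0.03,-0.51,0.04,-0.88,0,-0.88],[1,-0.03,-0.51,0.04,-0.88,0,-0.88],[1,-0.03,-0.51,0.04,-0.88,0,-0.88],[1,-0.03,-0.4,0.04,-0.7,0,-0.7]]]'; python3 tilt.py
python3 - <<'E'
from h import *
from plant import optics
C=optics.read_camera("scene");np.savez("s5.npz",**C)
a=C["frame"][150:310,200:400]
cv2.imwrite("pics/g5.png",cv2.resize(a[:,:,::-1],(700,560),interpolation=cv2.INTER_CUBIC))
E
```

```text
t: 9.2
tool_pos: [0.5267, -0.137, 0.128]
orientation: [-1.718, 1.306, -1.301]
force: [-0.5, 0.3, -2.7]
opening: 0.0118
t 9.2 tilt 28.29 off-axis deg [ 0.08  0.08 -0.19] F [-0.5  0.3 -2.7] T [ 0.37 -0.37  0.04] op 0.0118 q [-0.09  0.37  1.43 -0.37  1.67  1.54]
pos [ 0.5267 -0.137   0.128 ] error from ideal mm: along tip dir, along edge, z [-0.1 -0.5  0.1]
to ideal in tool cm [0.02 0.01 0.04] w in tool [-0.704 -0.003 -0.71 ]
```

View pics/g5.png

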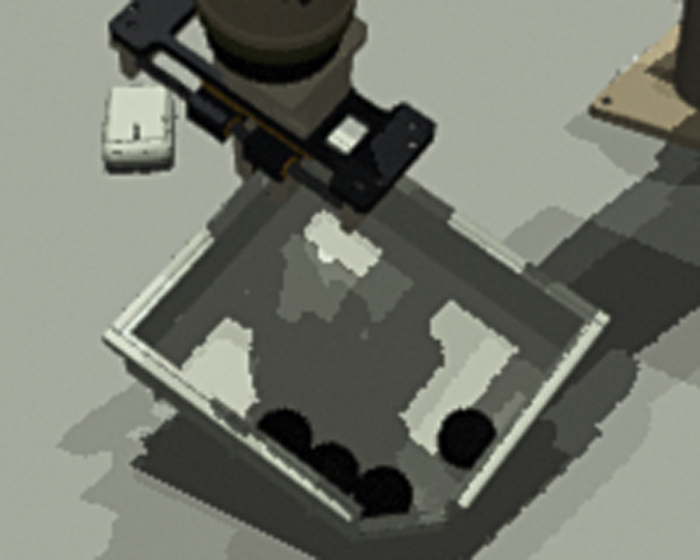

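Three caps now lie in a row along the far wall, at about (285,440), (333,470) and (385,490). The fourth is at (467,437) on the left wall. I'll go up a little further, let them settle, then measure.

```bash
python3 -m creep '[[[1,0,-0.25,0.02,-0.4,0,-0.4],[1,-0.02,-0.4,0.03,-0.7,0,-0.7],[1,-0.02,-0.4,0.03,-0.7,0,-0.7],[1,-0.01,-0.2,0.02,-0.4,0,-0.4],[1,0,0,0,0,0,0],[1,0,0,0,0,0,0],[1,0,0,0,0,0,0],[1,0,0,0,0,0,0]]]'; python3 tilt.py
cat > chk.py <<'E'
from h import *
from plant import optics
import sys
w=np.array([-.6874,.7262,0]);w/=np.linalg.norm(w);tip=np.array([.631,.0369,0]);th=np.radians(float(sys.argv[1]))
C=optics.read_camera("scene");f=C["frame"].astype(int);X=cloud(C)
Y=Rn.from_rotvec(-th*w).apply((X-tip).reshape(-1,3))   # untilted, from tip
T=np.array([[-.0274,-.9996,0],[.9996,-.0274,0],[0,0,1.]])
Z=(Y@T.T+[-.09,.075,0]).reshape(X.shape)  # tote frame
roi=np.zeros(f.shape[:2],bool);roi[180:310,225:385]=1
ins=roi&(abs(Z[...,0])<.1)&(abs(Z[...,1])<.085)
fl=ins&(abs(Z[...,2]-.004)<.008);A=Z[fl];co=np.linalg.lstsq(np.c_[A[:,:2],np.ones(len(A))],A[:,2],rcond=None)[0]
print("floor plane in supposed tote frame: slopes deg",np.degrees(co[:2]).round(2),"z at corner mm",((co@[-.087,.072,1])*1000).round(1),fl.sum())
rm=roi&(abs(Z[...,2]-.06)<.006)&(f.max(-1)>0)
r=cv2.minAreaRect(Z[rm][:,:2].astype(np.float32));print("rim",r)
b=(ins&(f.max(-1)<50)&(abs(Z[...,2]-.024)<.004)).astype(np.uint8)
cv2.imwrite("pics/m.png",b*255)
# caps: circles on dark blobs
print(b.sum()); H=np.zeros((200,240),np.uint8)
q=Z[b>0]; np.save("capq.npy",q)
from scipy.cluster.vq import kmeans2
best=min((kmeans2(q[:,:2],4,minit="++",seed=s) for s in range(20)),key=lambda k:((q[:,:2]-k[0][k[1]])**2).sum())
for c in best[0]: print("cap",(c*1000).round(1),"dist from corner mm",(np.hypot(*(c-[-.087,.072]))*1000).round(1))
cv2.imwrite(sys.argv[2],cv2.resize(C["frame"][150:310,200:400,::-1],(700,560),interpolation=cv2.INTER_CUBIC))
E
python3 chk.py 32.5 pics/g6.png
```

```text
t: 10.05
tool_pos: [0.5327, -0.1319, 0.1392]
orientation: [-1.784, 1.312, -1.305]
force: [0.1, 0.8, -3.1]
opening: 0.0113
t 10.05 tilt 31.74 off-axis deg [ 0.1   0.09 -0.19] F [ 0.1  0.8 -3.1] T [ 0.54 -0.43 -0.01] op 0.0113 q [-0.06  0.43  1.36 -0.4   1.74  1.55]
pos [ 0.5327 -0.1319  0.1392] error from ideal mm: along tip dir, along edge, z [-0.3 -0.1 -0.2]
to ideal in tool cm [-0.01 -0.03  0.02] w in tool [-0.704 -0.003 -0.71 ]
floor plane in supposed tote frame: slopes deg [-0.44  0.64] z at corner mm 3.7 5184
rim ((0.007298484444618225, -0.0006885379552841187), (0.20665137469768524, 0.24898521602153778), 89.88566589355469)
628
cap [ 2.  70.1] dist from corner mm 89.0
cap [-86.3  34.6] dist from corner mm 37.4
cap [-68.3  64.9] dist from corner mm 20.0
cap [-34.   70.2] dist from corner mm 53.1
```

View pics/g6.png

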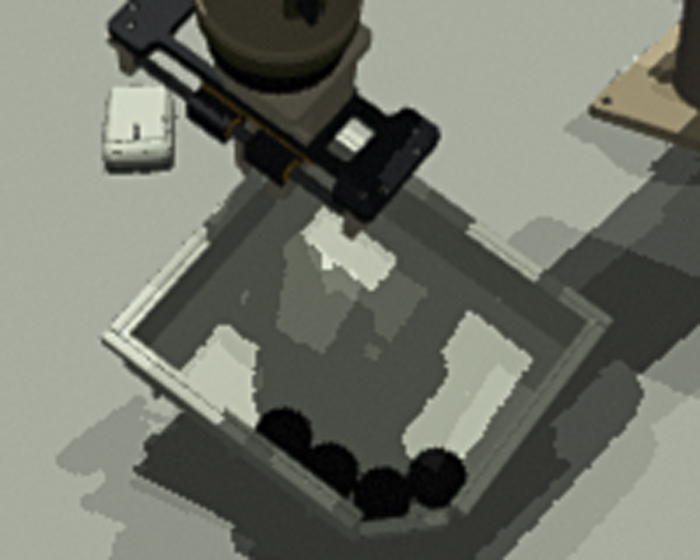

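All four caps are packed in the low corner, between about (285,430) and (437,478). The farthest is 89 mm from the corner point. I'll hold still once more, check for drift, and hand in.

```bash
python3 -m creep '[[[1,0,0,0,0,0,0],[1,0,0,0,0,0,0],[1,0,0,0,0,0,0],[1,0,0,0,0,0,0],[1,0,0,0,0,0,0],[1,0,0,0,0,0,0],[1,0,0,0,0,0,0],[1,0,0,0,0,0,0]]]'; python3 tilt.py; python3 chk.py 31.7 pics/g7.png
```

```text
t: 10.9
tool_pos: [0.5325, -0.1319, 0.1391]
orientation: [-1.784, 1.313, -1.305]
force: [-0.0, 1.0, -3.1]
opening: 0.012
t 10.9 tilt 31.7 off-axis deg [ 0.1  0.1 -0.2] F [-0.   1.  -3.1] T [ 0.54 -0.5  -0.02] op 0.012 q [-0.06  0.43  1.36 -0.4   1.74  1.55]
pos [ 0.5325 -0.1319  0.1391] error from ideal mm: along tip dir, along edge, z [-0.3 -0.2 -0.1]
to ideal in tool cm [ 0.   -0.03  0.03] w in tool [-0.704 -0.003 -0.71 ]
floor plane in supposed tote frame: slopes deg [0.11 0.06] z at corner mm 3.7 5195
rim ((0.006833977997303009, -0.0005195885896682739), (0.2066262811422348, 0.24962776899337769), 89.81982421875)
665
cap [-68.3  65.3] dist from corner mm 19.9
cap [-33.8  70.4] dist from corner mm 53.2
cap [-86.5  35.2] dist from corner mm 36.8
cap [ 1.3 70.3] dist from corner mm 88.3
```

```bash
python3 -c "
from plant import robot
print(robot.close_job())"
```

```text
the job is handed in; nothing more can be done
None
```

The tote is held by its short rim, tipped over the low corner and steady. All four caps have slid into that corner, and I handed the job in at about 11 s.

**Last checks:**
- **Tilt:** 31.7°, matching the depth fit of the tote's floor to about 0.1°. Between the last two readings it changed by 0.04° and the tool moved 0.2 mm.
- **Low corner:** the floor there lies within 0.5 mm of where it should be with the tipping edge on the bench, so the corner is still down.
- **Caps:** they sit about 20, 37, 53 and 88 mm from the corner point (limit 110 mm) and moved less than about 1 mm between looks. The nearest centres were measured from visible pixels only, so they are rough.
- **Grip:** the fingers read 12.0 mm on the 12 mm rim, gripping at 45 N. The arm carries about 3 N.
- **Bystanders:** the arm kept clear of the bottle, beaker and mouse, but I did not measure their positions again at the end.

**What disagreed:**
- **Finger height:** depth images put the fingertips about 16–18 mm above the reported TCP, where the description says 11 mm below. My first grasp therefore closed on nothing just above the rim, with no contact force seen. I regripped lower, going by the camera.
- **Rim size:** the last rim fit gave 250 mm for the long side instead of the 236 mm I measured at the start. The gripper is probably in that mask, so I did not rely on it.

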